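# Make up two condiment caddies in the canteen kitchen

### The job

Make up the two wooden condiment caddies for the tables. The long one gets the sauce bottle in its middle well, with the chilli jar and the round dipping cup in its two end wells (either way round); the short one gets the pepper shaker and the square toothpick holder, one in each well, either way round. Everything must stand upright and flat on the floor of its well, let go; knock nothing over and leave the other things on the table where they are.

Things in the scene. Friction and masses are not known exactly. Their poses are not given: they have to be found in the camera images.
- long_caddy: long oak caddy, a fixed slab 264 x 98 mm and 12 mm high, with three round wells 77 mm across and 7 mm deep (a well floor is 5 mm above the table) in a row along its x axis, centred at x = -86, 0 and +86 mm, y = 0. Origin: centre of its underside, on the table; x along its length, z up. It does not move.
- short_caddy: short oak caddy, a fixed slab 178 x 98 mm and 12 mm high, with two round wells 77 mm across and 7 mm deep (a well floor is 5 mm above the table) in a row along its x axis, centred at x = -43 and +43 mm, y = 0. Origin: centre of its underside, on the table; x along its length, z up. It does not move.
- bottle_center (a point): sauce bottle, upright, the tallest thing of the stock: round brown glass body 52 mm across up to 88 mm, then shoulder and neck and a black cap 30 mm across, 130 mm high in all; 0.2 to 0.36 kg. Point: on its axis, half-way up (65 mm above its base); z up
- jar_center (a point): squat chilli jar, upright: round glass body 60 mm across up to 46 mm, red filling, above it a metal lid 57 mm across; 62 mm high in all, 0.15 to 0.29 kg. Point: on its axis, half-way up (31 mm above its base); z up
- cup_center (a point): open round steel dipping cup, 48 mm across at the foot and 56 mm at the rim, 46 mm high, wall 3 mm, empty, about 0.09 kg. Point: on its axis, half-way up (23 mm above its base); z up
- shaker_center (a point): slim metal pepper shaker, upright: round, foot 48 mm across at the table narrowing to a body 39 mm across from 12 to 62 mm, cap 42 mm across with a domed top, 84 mm high, about 0.12 kg. Point: on its axis, half-way up (42 mm above its base); z up
- holder_center (a point): square white plastic toothpick holder, open on top, 42 x 42 mm, 50 mm high, wall 3 mm; the toothpicks in it stand 8 mm above its rim and are for show; about 0.08 kg. Point: on its axis, half-way up (25 mm above its base); x and y square to its sides, z up
There are look-alikes about, which are no part of the job. Leave any pink look-alike of the short_caddy alone.

How it is judged:
At the end, for the whole second after the job is handed in: Bottle in the middle and jar and cup in the end wells of the long caddy; shaker and holder in the wells of the short one. Centres within 16 mm of the well centres along both caddy axes and within 3 mm of standing height; upright within 0.08 rad, at rest, released (x of bottle_center in the frame of long_caddy between -0.016 and 0.016 m and y of bottle_center in the frame of long_caddy between -0.016 and 0.016 m and z of bottle_center in the frame of long_caddy between 0.067 and 0.073 m and (((x of jar_center in the frame of long_caddy between 0.07 and 0.102 m and y of jar_center in the frame of long_caddy between -0.016 and 0.016 m and z of jar_center in the frame of long_caddy between 0.033 and 0.039 m) and (x of cup_center in the frame of long_caddy between -0.102 and -0.07 m and y of cup_center in the frame of long_caddy between -0.016 and 0.016 m and z of cup_center in the frame of long_caddy between 0.025 and 0.031 m)) or ((x of jar_center in the frame of long_caddy between -0.102 and -0.07 m and y of jar_center in the frame of long_caddy between -0.016 and 0.016 m and z of jar_center in the frame of long_caddy between 0.033 and 0.039 m) and (x of cup_center in the frame of long_caddy between 0.07 and 0.102 m and y of cup_center in the frame of long_caddy between -0.016 and 0.016 m and z of cup_center in the frame of long_caddy between 0.025 and 0.031 m))) and (((x of shaker_center in the frame of short_caddy between 0.027 and 0.059 m and y of shaker_center in the frame of short_caddy between -0.016 and 0.016 m and z of shaker_center in the frame of short_caddy between 0.044 and 0.05 m) and (x of holder_center in the frame of short_caddy between -0.059 and -0.027 m and y of holder_center in the frame of short_caddy between -0.016 and 0.016 m and z of holder_center in the frame of short_caddy between 0.027 and 0.033 m)) or ((x of shaker_center in the frame of short_caddy between -0.059 and -0.027 m and y of shaker_center in the frame of short_caddy between -0.016 and 0.016 m and z of shaker_center in the frame of short_caddy between 0.044 and 0.05 m) and (x of holder_center in the frame of short_caddy between 0.027 and 0.059 m and y of holder_center in the frame of short_caddy between -0.016 and 0.016 m and z of holder_center in the frame of short_caddy between 0.027 and 0.033 m))) and angle between each of bottle_center, jar_center, cup_center, shaker_center, holder_center's own z axis and vertical below 0.08 rad and linear speed of each of bottle, jar, cup, shaker, holder below 0.02 m/s and angular speed of each of bottle, jar, cup, shaker, holder below 0.2 rad/s and contact force between each of bottle, jar, cup, shaker, holder and the fingers below 0.05 N); the robot touches nothing.
It fails at once if one of the five condiment things is knocked over (angle between any of bottle_center, jar_center, cup_center, shaker_center, holder_center's own z axis and vertical above 0.8 rad).
It fails at once if another loose thing on the table (black cap, saucer, spoon, knife) is shifted by more than 30 mm (distance of any of cap, saucer, spoon, knife from where it was at the start of the episode above 0.03 m).
It also fails if it takes over 144 s, if anything falls off the work surface, if the arm or the gripper's body presses on something with over 40 N, if the wrist force passes 120 N, or if a joint passes its speed limit or range.

### The arm

A 6-joint arm with a two-finger parallel gripper is mounted at the origin on the work surface. World frame = base frame: x ahead of the robot, y to its left, z up, the work surface at z = 0. Lengths are in m, angles in rad, forces in N, time in s.
With the tool pointing down it reaches from about 0.25 to 0.775 m from the base axis. Payload 4 kg.
Tool frame: the origin (TCP) lies on the mounting face of the last link; the fingertips stand 199 mm ahead of it and the grasp point (between the pads) lies 180 mm ahead of it (r.tip_extent is the distance from the TCP to the fingertips, in m); z points along the fingers, y is the line along which they close (so a half turn about z gives the same grasp; the last joint's range is limited). The gripper opens to 94 mm and grips with 3 to 60 N. Pads are 16 mm wide; open, the fingers measure 119 mm over their backs; the gripper's body (75 mm by 177 mm) begins 78 mm behind the grasp point.
Start: joints at [1.189, 0.087, 1.371, -0, 1.684, -0.103], TCP at [0.151, 0.529, 0.405] pointing down, gripper open.
Joint ranges: [-3.1, 3.1], [-0.76, 2.03], [0.27, 2.55], [-1.08, 4.22], [0.17, 2.65], [-2.57, 2.57]. Speed limits (rad/s): [2.79, 2.79, 3.14, 3.14, 3.14, 3.14].

### API

Orientations are given as [roll, pitch, yaw] about the fixed x, y, z axes, in that order (R = Rz(yaw) Ry(pitch) Rx(roll)).
In Python, from rig import r, eyes, finder gives the robot as it stands.
- The arm moves only by the shell command python3 -m creep 'ROWS' [FORCE]. ROWS is JSON, a list of rows, each an object with "hand": the opening, from 0 (shut) to 1 (fully open); "offset": the shift along the tool's x, y, z in mm, a list of three; "turn": the turn about the tool's z in degrees. A call has 1 to 12 rows; each row shifts and turns the commanded pose from where the row before left it, along the tool's axes as they then stand; what a row does not reach is not made up. A row lasts 1/10 s, in which the tool goes at most 50 mm and 8.59 degrees, less where a joint would pass 70% of its speed; a pose out of reach is approached as far as the arm can. A call with a gripper value outside its range is refused whole. The fingers move at their own pace and stop on an object; FORCE is the grip in N (left out, the last holds). Time passes only in rows, so rows that do not move let the fingers close. It gives the time, the measured TCP pose, the force, the opening and the grip force at its end, in the units of the state.
- r.state(): the state, without advancing time (a new reading comes with each control period).
- eyes.get_image(name): name is "scene" or "side" or "wrist"; returns (picture, depth): 384x512x3 uint8, red, green, blue; 384x512 float32, m along the optical axis (not along the pixel's ray), 0 where there is no reading.
- eyes.camera_model(name): a dict with "fx", "fy", "cx", "cy" (pixels), "dist" ([k1, k2, p1, p2, k3] as OpenCV has them; the pictures are not rectified), "origin" and "rotation" of the camera in the world; the wrist camera has in their place "tool_from_camera" (4x4, takes a point from camera to tool coordinates, whose origin is the TCP and whose axes are the flange's). Camera axes: x right, y down, z forward; pixel columns grow to the right and rows downward; lengths in m; the calibration is good to about 2 mm. A picture is of the moment at which its call begins: read the wrist's pose just before it. camera_model takes no time and is no camera call.
- r.close_job(): hands the job in; it is judged then, once.
Trained networks look in the newest picture that a camera, given by its name, has taken for a name from the list of things; names that differ only in an ending like _2 or _b are one class to them, and where a whole thing is asked for, a point or a joint stands for the part that bears it (a point fixed in the world has none). Each returns a list of dicts, best first, with "p" (0 to 1); they miss things now and then, are a little off and sometimes report something else, mostly with a low value. They report only what shows in the picture. A call takes as long as a camera call. They do not tell look-alikes from the thing itself.
- finder.find_in(camera, query): "centre" ([row, column] in pixels, amid what is visible of it).
- finder.place_of(camera, query): "centre" ([row, column] in pixels: a listed point, or the origin of a listed thing).
The state is a dict: "t": time; "joint_pos": joint angles; "qvel": joint speeds; "joint_torque": joint torques, N m; "eef_pos": TCP position; "tcp_rot": TCP orientation; "ft_force": force on the tool from outside, world axes, zero at the start; "ft_torque": the same for the moment, N m; "gripper_width": opening from 0.0 (shut) to 1.0 (fully open); "grip_force": force on a finger pad.
Only numpy, scipy, OpenCV 4.12 (cv2) and the standard library are available. Lean on these libraries where they do the work, as an engineer would, in place of code of your own. Each camera call takes 0.05 s, during which the arm holds its last target. There are 200 camera calls.

## Working session

There is one attempt and no reset: what is moved stays moved. The work goes in short steps, Python scripts to look and compute and a shell command to move; the robot and the scene stay as the last step left them, time stands still between calls to the robot, and variables do not carry over. Pictures are saved under pics/ and viewed, at most 14 in all, crops included, and the job is handed in when it is done.

```bash
ls; mkdir -p pics; cat > h.py <<'E'
import numpy as np, cv2
from rig import r, eyes, finder
from scipy.spatial.transform import Rotation as R
def cam(name):
    m=eyes.camera_model(name); K=np.array([[m['fx'],0,m['cx']],[0,m['fy'],m['cy']],[0,0,1.]])
    if 'origin' in m: o=np.array(m['origin']); Rc=np.array(m['rotation'])
    else:
        s=r.state(); T=np.eye(4); T[:3,:3]=R.from_euler('xyz',s['tcp_rot']).as_matrix(); T[:3,3]=s['eef_pos']
        T=T@np.array(m['tool_from_camera']); o=T[:3,3]; Rc=T[:3,:3]
    return K,np.array(m['dist']),o,Rc
def ray(c,px):  # px=(row,col)
    K,d,o,Rc=c
    u=cv2.undistortPoints(np.array([[[px[1],px[0]]]],float),K,d)[0,0]
    return o,Rc@np.array([u[0],u[1],1])
def atz(c,px,z):
    o,v=ray(c,px); return o+v*(z-o[2])/v[2]
def cloud(c,depth):
    K,d,o,Rc=c; h,w=depth.shape
    g=np.stack(np.meshgrid(np.arange(w),np.arange(h)),-1).reshape(-1,1,2).astype(float)
    u=cv2.undistortPoints(g,K,d)[:,0]; P=np.c_[u,np.ones(len(u))]*depth.reshape(-1,1)
    return (P@Rc.T+o).reshape(h,w,3)
def snap(name,f=None):
    c=cam(name); p,d=eyes.get_image(name)
    if f: cv2.imwrite('pics/'+f,p[:,:,::-1])
    return c,p,d
E
python3 - <<'E'
from h import *
print(r.state())
Z=dict(long_caddy=0,short_caddy=0,bottle_center=.065,jar_center=.031,cup_center=.023,shaker_center=.042,holder_center=.025)
ims=[]
for n in ('scene','side'):
    c,p,d=snap(n,n+'0.png'); ims.append(p); print(n,c[2],c[3][:,2])
    for q in Z:
        print(q,[(np.round(a['centre']).astype(int).tolist(),round(a['p'],2),np.round(atz(c,a['centre'],Z[q])[:2],3).tolist()) for a in finder.place_of(n,q)[:4]])
E
```

```text
pics
{'t': 0.0, 'joint_pos': array([ 1.18891051e+00,  8.79164854e-02,  1.37224144e+00,  1.84840934e-05,
        1.68357227e+00, -1.03121866e-01]), 'qvel': array([ 0.00056098,  0.00026575,  0.00174199, -0.00171097, -0.00062373,
       -0.00010912]), 'joint_torque': array([ 2.44512721e-04, -3.40177345e+01, -3.02427256e+01,  7.16694701e-02,
        3.28834250e-02, -1.71758115e-04]), 'eef_pos': array([0.15131187, 0.52865561, 0.40353126]), 'tcp_rot': array([-3.13946836e+00, -2.38309965e-04,  2.86283051e+00]), 'ft_force': array([ 0.75878647,  0.94237662, -0.73090119]), 'ft_torque': array([ 0.0300902 , -0.00411387,  0.01194692]), 'grip_force': 0.0, 'gripper_width': 0.9974624219528351}Traceback (most recent call last):
  File "<stdin>", line 6, in <module>
IndexError: too many indices for array: array is 1-dimensional, but 2 were indexed
```

View pics/scene0.png

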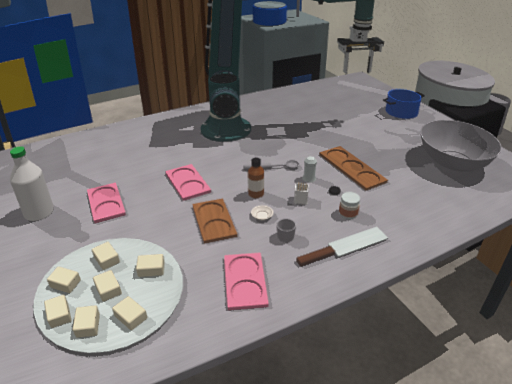

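The scene shows the oak short caddy at (220,215) and the long one at (167,352), with three pink look-alikes at (180,188), (201,105) and (280,245). The condiment things are the bottle (180,256), shaker (168,310), holder (193,301), jar (205,349) and cup (231,286). The saucer (213,262), cap (190,335), spoon (166,270) and knife (247,340) must stay put. Camera rotation is a 1-D vector, so I'll treat it as rpy.

```bash
sed -i "s/Rc=np.array(m\['rotation'\])/Rc=R.from_euler('xyz',m['rotation']).as_matrix()/" h.py
python3 - <<'E'
from h import *
Z=dict(long_caddy=0,short_caddy=0,bottle_center=.065,jar_center=.031,cup_center=.023,shaker_center=.042,holder_center=.025)
for n in ('scene','side'):
    c,p,d=snap(n,n+'1.png'); print(n,c[2],c[3][:,2])
    for q in Z:
        print(q,[(np.round(a['centre']).astype(int).tolist(),round(a['p'],2),np.round(atz(c,a['centre'],Z[q])[:2],3).tolist()) for a in finder.place_of(n,q)[:4]])
    P=cloud(c,d); hsv=cv2.cvtColor(p,cv2.COLOR_RGB2HSV)
    if n=='scene':
        print('base check table z', np.round(P[250,210],3))
        oak=(hsv[...,0]<16)&(hsv[...,1]>120)&(hsv[...,2]>60)&(P[...,2]>-.005)&(P[...,2]<.02)&(np.abs(P[...,1])<.8)&(P[...,0]>.15)&(d>0)
        k,l,st,_=cv2.connectedComponentsWithStats(oak.astype(np.uint8))
        for i in range(1,k):
            if st[i,4]>250:
                b=cv2.minAreaRect(P[l==i][:,:2].astype(np.float32)*1000); print('oak',st[i],b)
E
```

```text
scene [ 1.47021764 -0.61701622  0.82918131] [-0.71663222  0.37795386 -0.58616477]
long_caddy [([167, 349], 0.61, [0.469, 0.273])]
short_caddy [([222, 219], 0.75, [0.534, -0.262]), ([281, 244], 0.63, [0.781, -0.299]), ([205, 106], 0.62, [0.287, -0.55])]
bottle_center [([176, 256], 0.9, [0.454, -0.094])]
jar_center [([204, 347], 0.82, [0.67, 0.106])]
cup_center [([230, 287], 0.92, [0.683, -0.114])]
shaker_center [([171, 310], 0.87, [0.48, 0.096])]
holder_center [([193, 300], 0.55, [0.55, 0.013])]
base check table z [ 0.635 -0.332  0.001]
oak [ 320  147   67   42 1037] ((479.40179443359375, 273.89044189453125), (266.0711669921875, 103.35975646972656), 2.6338016986846924)
oak [ 193  199   44   42 1197] ((523.7405395507812, -274.11395263671875), (95.69762420654297, 182.04296875), 79.58757781982422)
side [ 0.18902919 -0.89742584  1.06743823] [ 0.25091102  0.59861595 -0.76072505]
long_caddy [([128, 205], 0.89, [0.489, 0.274])]
short_caddy [([371, 229], 0.98, [0.285, -0.545]), ([244, 277], 0.95, [0.531, -0.259]), ([227, 361], 0.68, [0.782, -0.291]), ([274, 198], 0.58, [0.296, -0.27])]
bottle_center [([196, 231], 0.82, [0.452, -0.097])]
jar_center [([140, 278], 0.84, [0.687, 0.099])]
cup_center [([191, 305], 0.64, [0.677, -0.125])]
shaker_center [([152, 213], 0.8, [0.467, 0.111])]
holder_center [([170, 251], 0.54, [0.556, 0.012])]
```

View pics/side1.png

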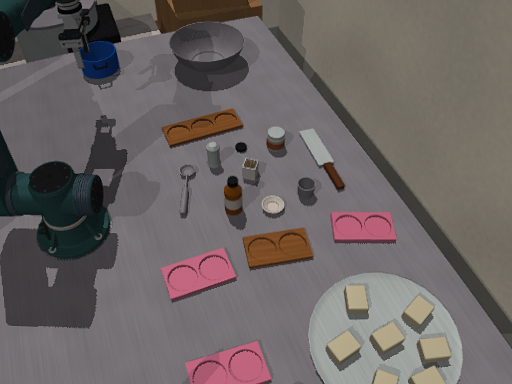

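```bash
python3 -m creep '[{"hand":1,"offset":[0,0,-20],"turn":-8},{"hand":1,"offset":[0,0,-20],"turn":-8},{"hand":1,"offset":[-38,-29,0],"turn":0},{"hand":1,"offset":[-38,-29,0],"turn":0},{"hand":1,"offset":[-38,-29,0],"turn":0},{"hand":1,"offset":[-38,-29,0],"turn":0},{"hand":1,"offset":[-38,-29,0],"turn":0},{"hand":1,"offset":[-38,-29,0],"turn":0},{"hand":1,"offset":[-38,-29,0],"turn":0},{"hand":1,"offset":[-38,-29,0],"turn":0},{"hand":1,"offset":[-38,-29,0],"turn":0},{"hand":1,"offset":[0,0,0],"turn":0}]'
cat > fit.py <<'E'
from h import *
def oak(c,p,d):
    P=cloud(c,d); hsv=cv2.cvtColor(p,cv2.COLOR_RGB2HSV)
    m=(hsv[...,0]<16)&(hsv[...,1]>120)&(hsv[...,2]>60)&(P[...,2]>-.005)&(P[...,2]<.02)&(d>0)
    k,l,st,_=cv2.connectedComponentsWithStats(m.astype(np.uint8))
    for i in range(1,k):
        if st[i,4]>600:
            print('oak',st[i],cv2.minAreaRect(P[l==i][:,:2].astype(np.float32)*1000),'z',np.round(np.percentile(P[l==i][:,2],[10,50,90]),4))
E
python3 - <<'E'
from h import *; from fit import oak
c,p,d=snap('wrist','w1.png'); print(c[2],c[3]); oak(c,p,d)
for q,z in dict(long_caddy=0,jar_center=.031,shaker_center=.042).items(): print(q,[(a['centre'],a['p'],atz(c,a['centre'],z)) for a in finder.place_of('wrist',q)[:2]])
E
```

```text
t: 2.05
eef_pos: [0.4972, 0.2643, 0.4435]
tcp_rot: [-3.139, 0.0, 3.135]
ft_force: [-0.2, 0.4, -0.4]
gripper_width: 1.003
grip_force: 0.0
[0.42089235 0.2644176  0.42521366] [[ 0.00727652  0.96554594  0.26013092]
 [ 0.9999715  -0.00650224 -0.00383693]
 [-0.0020133   0.26015142 -0.96556573]]
oak [ 230   73   66  169 9813] ((477.18695068359375, 277.19793701171875), (262.1993103027344, 95.47209930419922), 1.7492707967758179) z [0.006  0.0078 0.0143]
long_caddy [([162.1, 263.3], 0.68, array([0.47736387, 0.27530182, 0.        ]))]
jar_center [([283.2, 168.0], 0.64, array([0.67938341, 0.11101261, 0.031     ]))]
shaker_center [([156.8, 149.5], 0.65, array([0.46235546, 0.10845417, 0.042     ]))]
```

View pics/w1.png

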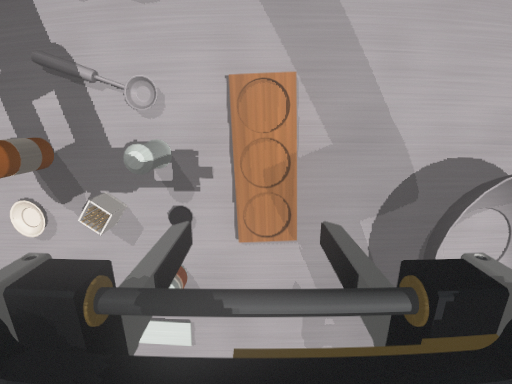

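The wrist view shows the long oak caddy at (157,264) with its wells at rows 105, 162 and 214. Its centre is about (0.477, 0.276), and its axis lies about 1.7° from world x. The shaker is at (155,147), holder (217,96), cap (215,180), spoon (75,100), and the bottle is at the left edge.

```bash
python3 -m creep '[{"hand":1,"offset":[0,-40,0],"turn":0},{"hand":1,"offset":[0,-40,0],"turn":0},{"hand":1,"offset":[0,-40,0],"turn":0},{"hand":1,"offset":[0,-40,0],"turn":0},{"hand":1,"offset":[0,-40,0],"turn":0},{"hand":1,"offset":[0,-40,0],"turn":0},{"hand":1,"offset":[0,-40,0],"turn":0},{"hand":1,"offset":[0,-40,0],"turn":0},{"hand":1,"offset":[0,-40,0],"turn":0},{"hand":1,"offset":[0,0,0],"turn":0}]'
python3 - <<'E'
from h import *; from fit import oak
c,p,d=snap('wrist','w2.png'); oak(c,p,d); P=cloud(c,d)
for q,z in dict(short_caddy=0,bottle_center=.065,jar_center=.031,shaker_center=.042,holder_center=.025,cup_center=.023).items(): print(q,[(a['centre'],round(a['p'],2),np.round(atz(c,a['centre'],z),3)) for a in finder.place_of('wrist',q)[:2]])
# tall blobs
ok=(d>0)&(P[...,2]>.015)&(P[...,2]<.15)&(d>.2)
k,l,st,_=cv2.connectedComponentsWithStats(ok.astype(np.uint8))
for i in range(1,k):
    if st[i,4]>80:
        Q=P[l==i]; zt=np.percentile(Q[:,2],97); T=Q[Q[:,2]>zt-.008]
        b=cv2.minAreaRect(T[:,:2].astype(np.float32)*1000)
        print(st[i],'top',round(zt,3),np.round(b[0]),np.round(b[1]),round(b[2],1),'all',np.round(np.r_[Q[:,:2].min(0),Q[:,:2].max(0)],3))
E
```

```text
t: 3.25
eef_pos: [0.4932, -0.0941, 0.4447]
tcp_rot: [-3.14, 0.0, 3.139]
ft_force: [-0.2, 0.5, -0.1]
gripper_width: 1.002
grip_force: 0.0
oak [ 443   83   69  159 7905] ((477.531494140625, 277.613037109375), (262.81268310546875, 101.71211242675781), 1.6496933698654175) z [0.006  0.0081 0.0144]
oak [ 117  136   66  109 4285] ((521.4557495117188, -271.1620178222656), (97.92225646972656, 177.4998016357422), 78.97918701171875) z [0.0058 0.0074 0.0142]
short_caddy [([320.1, 156.2], 0.97, array([ 0.781, -0.291,  0.   ])), ([193.6, 152.5], 0.62, array([ 0.525, -0.269,  0.   ]))]
bottle_center [([157.7, 252.4], 0.75, array([ 0.459, -0.099,  0.065]))]
jar_center [([283.3, 377.1], 0.55, array([0.679, 0.115, 0.031]))]
shaker_center [([154.4, 393.9], 0.77, array([0.456, 0.108, 0.042]))]
holder_center [([213.1, 323.5], 0.87, array([0.552, 0.013, 0.025]))]
cup_center [([284.6, 243.3], 0.65, array([ 0.684, -0.117,  0.023])), ([155.0, 256.4], 0.23, array([ 0.46 , -0.094,  0.023]))]
[272  44  67  37 904] top 0.022 [327. -23.] [100.  19.] 69.7 all [ 0.303 -0.071  0.351  0.024]
[ 234  136   41   43 1333] top 0.133 [456. -97.] [29. 29.] 0.8 all [ 0.431 -0.123  0.482 -0.072]
[ 372  144   46   33 1126] top 0.085 [462. 104.] [34. 36.] 52.7 all [0.442 0.084 0.482 0.125]
[306 195  42  35 682] top 0.058 [552.  15.] [43. 42.] 54.7 all [ 0.524 -0.014  0.571  0.043]
[ 30 202  38  57 146] top 0.017 [ 586. -453.] [114.  14.] 23.1 all [ 0.535 -0.48   0.64  -0.433]
[213 202  40  37 365] top 0.019 [ 567. -134.] [64. 64.] 89.6 all [ 0.535 -0.166  0.598 -0.101]
[  5 239  48  27 559] top 0.043 [ 617. -513.] [30. 58.] 26.1 all [ 0.603 -0.534  0.642 -0.458]
[375 264  22  23 113] top 0.064 [657. 123.] [18.  5.] 47.6 all [0.648 0.112 0.663 0.133]
[226 268  33  21 334] top 0.048 [ 664. -118.] [21. 53.] 0.7 all [ 0.653 -0.145  0.696 -0.092]
[231 326  58  14 682] top 0.02 [794. -89.] [109.  29.] 88.0 all [ 0.778 -0.143  0.809 -0.035]
```

View pics/w2.png

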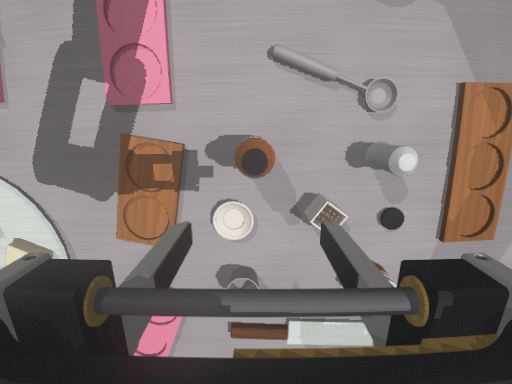

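The wrist view shows the bottle (157,254), shaker (160,403), holder (215,325), saucer (221,233), cup (285,243) and short oak caddy (190,150). The pink ones are clearly separate, and the measured sizes and heights match the description. I start with the bottle at (0.456,-0.097).

```bash
python3 -m creep '[{"hand":1,"offset":[37,-3,0],"turn":0},{"hand":1,"offset":[0,0,-1],"turn":0},{"hand":1,"offset":[0,0,40],"turn":0},{"hand":1,"offset":[0,0,40],"turn":0},{"hand":1,"offset":[0,0,40],"turn":0},{"hand":1,"offset":[0,0,40],"turn":0},{"hand":1,"offset":[0,0,40],"turn":0},{"hand":1,"offset":[0,0,0],"turn":0},{"hand":0,"offset":[0,0,0],"turn":0},{"hand":0,"offset":[0,0,0],"turn":0},{"hand":0,"offset":[0,0,0],"turn":0},{"hand":0,"offset":[0,0,0],"turn":0}]' 15; python3 -m creep '[{"hand":0,"offset":[0,0,0],"turn":0},{"hand":0,"offset":[0,0,0],"turn":0},{"hand":0,"offset":[0,0,0],"turn":0},{"hand":0,"offset":[0,0,0],"turn":0}]'
```

```text
t: 4.8
eef_pos: [0.4574, -0.0953, 0.2478]
tcp_rot: [-3.14, 0.004, -3.141]
ft_force: [0.6, -0.4, 0.0]
gripper_width: 0.697
grip_force: 0.0
t: 5.2
eef_pos: [0.4569, -0.0954, 0.2465]
tcp_rot: [-3.141, 0.001, -3.141]
ft_force: [0.0, -1.3, 4.0]
gripper_width: 0.548
grip_force: 15.0
```

```bash
python3 -m creep '[{"hand":0,"offset":[0,0,0],"turn":0},{"hand":0,"offset":[0,0,-20],"turn":0},{"hand":0,"offset":[0,0,-40],"turn":0},{"hand":0,"offset":[0,0,-40],"turn":0},{"hand":0,"offset":[0,0,-30],"turn":0},{"hand":0,"offset":[0,25,0],"turn":0},{"hand":0,"offset":[-3,32,0],"turn":0},{"hand":0,"offset":[-3,35,0],"turn":0},{"hand":0,"offset":[-3,35,0],"turn":0},{"hand":0,"offset":[-3,35,0],"turn":0},{"hand":0,"offset":[-3,35,0],"turn":0},{"hand":0,"offset":[-3,35,0],"turn":0}]' 25; python3 -m creep '[{"hand":0,"offset":[-2,35,0],"turn":0},{"hand":0,"offset":[0,35,0],"turn":0},{"hand":0,"offset":[0,35,0],"turn":0},{"hand":0,"offset":[0,25,0],"turn":0},{"hand":0,"offset":[0,10,0],"turn":0},{"hand":0,"offset":[0,0,0],"turn":0},{"hand":0,"offset":[0,0,0],"turn":0}]'
```

```text
t: 6.4
eef_pos: [0.474, 0.1385, 0.3736]
tcp_rot: [3.142, -0.004, -3.141]
ft_force: [0.9, 0.1, -3.4]
gripper_width: 0.546
grip_force: 25.0
t: 7.1
eef_pos: [0.4765, 0.2762, 0.3747]
tcp_rot: [-3.14, -0.002, -3.142]
ft_force: [-0.5, 0.3, -3.6]
gripper_width: 0.551
grip_force: 25.0
```

```bash
python3 -m creep '[{"hand":0,"offset":[0,0,25],"turn":0},{"hand":0,"offset":[0,0,40],"turn":0},{"hand":0,"offset":[0,0,30],"turn":0},{"hand":0,"offset":[0,0,15],"turn":0},{"hand":0,"offset":[0,0,8],"turn":0},{"hand":0,"offset":[0,0,2],"turn":0},{"hand":0,"offset":[0,0,1],"turn":0},{"hand":0,"offset":[0,0,1],"turn":0},{"hand":0,"offset":[0,0,0],"turn":0}]'
```

```text
t: 8.0
eef_pos: [0.4768, 0.2771, 0.255]
tcp_rot: [3.141, 0.002, -3.141]
ft_force: [-0.4, 0.0, -4.0]
gripper_width: 0.547
grip_force: 25.0
```

```bash
python3 -m creep '[{"hand":0,"offset":[0,0,1],"turn":0},{"hand":0,"offset":[0,0,1],"turn":0},{"hand":0,"offset":[0,0,1],"turn":0},{"hand":0,"offset":[0,0,0.5],"turn":0},{"hand":0,"offset":[0,0,0],"turn":0}]'
```

```text
t: 8.5
eef_pos: [0.4765, 0.277, 0.2514]
tcp_rot: [3.141, 0.001, -3.141]
ft_force: [-2.5, -1.4, 5.3]
gripper_width: 0.544
grip_force: 25.0
```

```bash
python3 -m creep '[{"hand":0.7,"offset":[0,0,0],"turn":0},{"hand":0.8,"offset":[0,0,0],"turn":0},{"hand":1,"offset":[0,0,0],"turn":0},{"hand":1,"offset":[0,0,0],"turn":0},{"hand":1,"offset":[0,0,0],"turn":0},{"hand":1,"offset":[0,0,-20],"turn":0},{"hand":1,"offset":[0,0,-40],"turn":0},{"hand":1,"offset":[0,0,-45],"turn":0},{"hand":1,"offset":[0,0,-45],"turn":0},{"hand":1,"offset":[0,0,-30],"turn":0},{"hand":1,"offset":[0,-40,0],"turn":0},{"hand":1,"offset":[0,-40,0],"turn":0}]'; python3 -m creep '[{"hand":1,"offset":[3,-40,0],"turn":0},{"hand":1,"offset":[5,-40,0],"turn":0},{"hand":1,"offset":[6,-13,0],"turn":0},{"hand":1,"offset":[0,0,0],"turn":0}]'
python3 - <<'E'
from h import *
c,p,d=snap('wrist','w3.png'); P=cloud(c,d)
for q,z in dict(bottle_center=.07,shaker_center=.042,jar_center=.031,holder_center=.025).items(): print(q,[(a['centre'],round(a['p'],2),np.round(atz(c,a['centre'],z),3)) for a in finder.place_of('wrist',q)[:2]])
ok=(d>.2)&(P[...,2]>.015)&(P[...,2]<.15)
k,l,st,_=cv2.connectedComponentsWithStats(ok.astype(np.uint8))
for i in range(1,k):
    if st[i,4]>80:
        Q=P[l==i]; zt=np.percentile(Q[:,2],97); T=Q[Q[:,2]>zt-.008]
        b=cv2.minAreaRect(T[:,:2].astype(np.float32)*1000)
        print(st[i],'top',round(zt,3),np.round(b[0]),np.round(b[1]),round(b[2],1))
E
```

```text
t: 9.7
eef_pos: [0.4764, 0.1968, 0.4319]
tcp_rot: [3.141, 0.004, -3.138]
ft_force: [1.4, -0.3, -0.0]
gripper_width: 1.0
grip_force: 0.0
t: 10.1
eef_pos: [0.4621, 0.1027, 0.4305]
tcp_rot: [3.141, 0.001, 3.139]
ft_force: [-0.7, 0.3, -0.4]
gripper_width: 0.998
grip_force: 0.0
bottle_center [([192.5, 382.9], 0.88, array([0.472, 0.275, 0.07 ]))]
shaker_center [([180.1, 258.3], 0.73, array([0.461, 0.106, 0.042]))]
jar_center [([305.7, 260.3], 0.76, array([0.68 , 0.11 , 0.031]))]
holder_center [([236.7, 199.7], 0.93, array([0.555, 0.014, 0.025]))]
[132  67  76  35 920] top 0.022 [329. -18.] [111.  19.] 69.7
[242 166  32  36 878] top 0.086 [462. 105.] [35. 34.] 67.5
[ 351  170   74   53 2439] top 0.137 [476. 276.] [30. 28.] 74.2
[189 216  30  44 690] top 0.059 [552.  15.] [40. 43.] 55.9
[ 95 223  38  37 341] top 0.019 [ 567. -133.] [64. 66.] 80.9
[242 317  36  16 458] top 0.065 [691. 108.] [32. 56.] 0.8
[134 344  50  13 496] top 0.02 [794. -84.] [95. 26.] 88.2
```

View pics/w3.png

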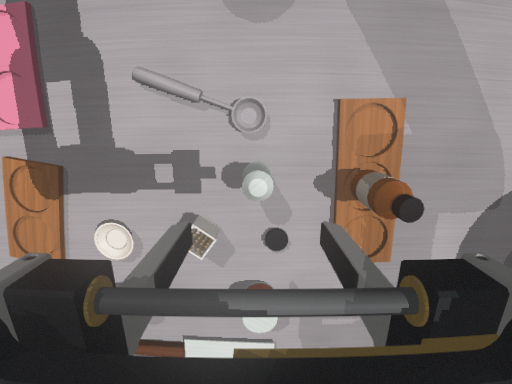

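The bottle stands in the middle well: its top is at (0.476,0.276), 137 mm high. The shaker is right below the hand at (180,258). Next I grasp it.

```bash
python3 -m creep '[{"hand":1,"offset":[0,2,30],"turn":0},{"hand":1,"offset":[0,0,45],"turn":0},{"hand":1,"offset":[0,0,45],"turn":0},{"hand":1,"offset":[0,0,45],"turn":0},{"hand":1,"offset":[0,0,35],"turn":0},{"hand":1,"offset":[0,0,12],"turn":0},{"hand":1,"offset":[0,0,0],"turn":0},{"hand":0,"offset":[0,0,0],"turn":0},{"hand":0,"offset":[0,0,0],"turn":0},{"hand":0,"offset":[0,0,0],"turn":0},{"hand":0,"offset":[0,0,0],"turn":0},{"hand":0,"offset":[0,0,0],"turn":0}]' 15; python3 -m creep '[{"hand":0,"offset":[0,0,0],"turn":0},{"hand":0,"offset":[0,0,0],"turn":0},{"hand":0,"offset":[0,0,0],"turn":0},{"hand":0,"offset":[0,0,0],"turn":0},{"hand":0,"offset":[0,0,0],"turn":0}]'
```

```text
t: 11.55
eef_pos: [0.4628, 0.1059, 0.219]
tcp_rot: [3.141, 0.002, -3.141]
ft_force: [-0.0, 1.0, -0.5]
gripper_width: 0.61
grip_force: 0.0
t: 12.05
eef_pos: [0.4626, 0.1059, 0.2183]
tcp_rot: [-3.142, 0.0, -3.141]
ft_force: [-0.1, -0.2, 1.0]
gripper_width: 0.437
grip_force: 15.0
```

```bash
python3 -m creep '[{"hand":0,"offset":[0,0,-20],"turn":0},{"hand":0,"offset":[0,0,-40],"turn":0},{"hand":0,"offset":[0,0,-30],"turn":0},{"hand":0,"offset":[0,-25,0],"turn":0},{"hand":0,"offset":[-2,-35,0],"turn":0},{"hand":0,"offset":[-3,-35,0],"turn":0},{"hand":0,"offset":[-3,-35,0],"turn":0},{"hand":0,"offset":[-3,-35,0],"turn":0},{"hand":0,"offset":[-3,-35,0],"turn":0},{"hand":0,"offset":[-3,-35,0],"turn":0},{"hand":0,"offset":[0,-35,0],"turn":0},{"hand":0,"offset":[0,-35,0],"turn":0}]' 25; python3 -m creep '[{"hand":0,"offset":[0,-35,0],"turn":0},{"hand":0,"offset":[0,-25,0],"turn":0},{"hand":0,"offset":[0,-4,0],"turn":0},{"hand":0,"offset":[0,0,0],"turn":0},{"hand":0,"offset":[0,0,30],"turn":0},{"hand":0,"offset":[0,0,35],"turn":0},{"hand":0,"offset":[0,0,12],"turn":0},{"hand":0,"offset":[0,0,3],"turn":0},{"hand":0,"offset":[0,0,0],"turn":0}]'
```

```text
t: 13.25
eef_pos: [0.4794, -0.2004, 0.3075]
tcp_rot: [3.141, -0.001, -3.141]
ft_force: [-0.6, 0.5, -0.3]
gripper_width: 0.437
grip_force: 25.0
t: 14.15
eef_pos: [0.4801, -0.2625, 0.2287]
tcp_rot: [3.142, 0.0, -3.14]
ft_force: [0.8, 0.1, -1.8]
gripper_width: 0.433
grip_force: 25.0
```

```bash
python3 -m creep '[{"hand":0,"offset":[0,0,2],"turn":0},{"hand":0,"offset":[0,0,1.5],"turn":0},{"hand":0,"offset":[0,0,1],"turn":0},{"hand":0,"offset":[0,0,1],"turn":0},{"hand":0,"offset":[0,0,0],"turn":0}]'; python3 -m creep '[{"hand":0.6,"offset":[0,0,0],"turn":0},{"hand":0.8,"offset":[0,0,0],"turn":0},{"hand":1,"offset":[0,0,0],"turn":0},{"hand":1,"offset":[0,0,0],"turn":0},{"hand":1,"offset":[0,0,0],"turn":0},{"hand":1,"offset":[0,0,-20],"turn":0},{"hand":1,"offset":[0,0,-45],"turn":0},{"hand":1,"offset":[0,0,-45],"turn":0},{"hand":1,"offset":[0,0,-45],"turn":0},{"hand":1,"offset":[0,0,-30],"turn":0},{"hand":1,"offset":[-9,36,0],"turn":0},{"hand":1,"offset":[-9,36,0],"turn":0}]'; python3 -m creep '[{"hand":1,"offset":[-9,36,0],"turn":0},{"hand":1,"offset":[-9,36,0],"turn":0},{"hand":1,"offset":[-9,36,0],"turn":0},{"hand":1,"offset":[-9,36,0],"turn":0},{"hand":1,"offset":[-9,36,0],"turn":0},{"hand":1,"offset":[-9,24,0],"turn":0},{"hand":1,"offset":[0,0,0],"turn":8.5},{"hand":1,"offset":[0,0,0],"turn":8.5},{"hand":1,"offset":[0,0,0],"turn":8.5},{"hand":1,"offset":[0,0,0],"turn":8.5},{"hand":1,"offset":[0,0,0],"turn":0},{"hand":1,"offset":[0,0,0],"turn":0}]'
cat > look.py <<'E'
from h import *
def look(f,qs):
    c,p,d=snap('wrist',f); P=cloud(c,d)
    for q,z in qs.items(): print(q,[(a['centre'],round(a['p'],2),np.round(atz(c,a['centre'],z),3)) for a in finder.place_of('wrist',q)[:2]])
    ok=(d>.2)&(P[...,2]>.015)&(P[...,2]<.15)
    k,l,st,_=cv2.connectedComponentsWithStats(ok.astype(np.uint8))
    for i in range(1,k):
        if st[i,4]>80:
            Q=P[l==i]; zt=np.percentile(Q[:,2],97); T=Q[Q[:,2]>zt-.008]
            b=cv2.minAreaRect(T[:,:2].astype(np.float32)*1000)
            print(st[i],'top',round(zt,3),np.round(b[0]),np.round(b[1]),round(b[2],1))
E
python3 -c "
from look import *
look('w4.png',dict(shaker_center=.047,holder_center=.025))"
```

```text
t: 14.65
eef_pos: [0.4799, -0.2633, 0.2233]
tcp_rot: [-3.141, 0.001, -3.141]
ft_force: [0.4, -1.3, 0.2]
gripper_width: 0.435
grip_force: 25.0
t: 15.85
eef_pos: [0.4977, -0.191, 0.4095]
tcp_rot: [-3.14, 0.003, 3.139]
ft_force: [0.4, 0.4, -1.2]
gripper_width: 0.998
grip_force: 0.0
t: 17.05
eef_pos: [0.5516, 0.0129, 0.4076]
tcp_rot: [3.142, -0.0, 2.552]
ft_force: [-0.3, 0.2, 0.3]
gripper_width: 0.996
grip_force: 0.0
shaker_center [([247.1, 72.7], 0.78, array([ 0.479, -0.261,  0.047]))]
holder_center [([180.1, 258.2], 0.97, array([0.551, 0.017, 0.025]))]
[ 374    0   80   44 2377] top 0.11 [487. 268.] [39. 13.] 59.0
[ 102   41   74   33 1055] top 0.022 [327. -23.] [101.  19.] 69.2
[242 166  33  37 786] top 0.059 [553.  14.] [42. 42.] 54.0
[ 337  196   53   51 1890] top 0.065 [678. 108.] [57. 55.] 13.1
[184 223  20  38 159] top 0.018 [ 582. -119.] [25. 64.] 40.7
[  44  228   54   31 1069] top 0.087 [ 470. -254.] [36. 15.] 44.3
[219 276  30  13 287] top 0.048 [ 662. -104.] [35.  8.] 56.9
[255 317  61  30 732] top 0.02 [794. -90.] [109.  26.] 86.3
```

View pics/w4.png

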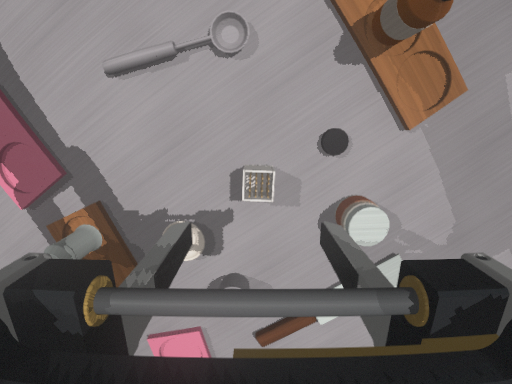

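The holder sits square to the fingers at (185,258), measured (0.552,0.014), and the shaker stands in its short-caddy well. Next I grasp the holder.

```bash
python3 -m creep '[{"hand":1,"offset":[0,1,30],"turn":0},{"hand":1,"offset":[0,0,45],"turn":0},{"hand":1,"offset":[0,0,45],"turn":0},{"hand":1,"offset":[0,0,45],"turn":0},{"hand":1,"offset":[0,0,25],"turn":0},{"hand":1,"offset":[0,0,7],"turn":0},{"hand":1,"offset":[0,0,0],"turn":0},{"hand":0,"offset":[0,0,0],"turn":0},{"hand":0,"offset":[0,0,0],"turn":0},{"hand":0,"offset":[0,0,0],"turn":0},{"hand":0,"offset":[0,0,0],"turn":0},{"hand":0,"offset":[0,0,0],"turn":0}]' 12; python3 -m creep '[{"hand":0,"offset":[0,0,0],"turn":0},{"hand":0,"offset":[0,0,0],"turn":0},{"hand":0,"offset":[0,0,0],"turn":0},{"hand":0,"offset":[0,0,0],"turn":0},{"hand":0,"offset":[0,0,0],"turn":0}]'
```

```text
t: 18.4
eef_pos: [0.5523, 0.0138, 0.2113]
tcp_rot: [3.141, 0.001, 2.549]
ft_force: [0.0, -0.5, 0.4]
gripper_width: 0.614
grip_force: 0.0
t: 18.9
eef_pos: [0.5522, 0.0139, 0.2108]
tcp_rot: [3.141, -0.0, 2.549]
ft_force: [-0.2, 0.8, 1.0]
gripper_width: 0.448
grip_force: 11.9
```

```bash
python3 -m creep '[{"hand":0,"offset":[0,0,-20],"turn":0},{"hand":0,"offset":[0,0,-40],"turn":0},{"hand":0,"offset":[0,0,-40],"turn":0},{"hand":0,"offset":[0,0,0],"turn":-8.5},{"hand":0,"offset":[0,0,0],"turn":-8.5},{"hand":0,"offset":[0,0,0],"turn":-8.5},{"hand":0,"offset":[0,0,0],"turn":-8.5},{"hand":0,"offset":[0,-23,0],"turn":0},{"hand":0,"offset":[-3,-35,0],"turn":0},{"hand":0,"offset":[-3,-35,0],"turn":0},{"hand":0,"offset":[-3,-35,0],"turn":0},{"hand":0,"offset":[-3,-35,0],"turn":0}]' 12; python3 -m creep '[{"hand":0,"offset":[0,-35,0],"turn":0},{"hand":0,"offset":[0,-35,0],"turn":0},{"hand":0,"offset":[0,-35,0],"turn":0},{"hand":0,"offset":[0,-20,0],"turn":0},{"hand":0,"offset":[0,-5,0],"turn":0},{"hand":0,"offset":[0,0,0],"turn":0},{"hand":0,"offset":[0,0,30],"turn":0},{"hand":0,"offset":[0,0,35],"turn":0},{"hand":0,"offset":[0,0,15],"turn":0},{"hand":0,"offset":[0,0,5],"turn":0},{"hand":0,"offset":[0,0,0],"turn":0}]'
```

```text
t: 20.1
eef_pos: [0.564, -0.1506, 0.3102]
tcp_rot: [3.141, -0.001, -3.141]
ft_force: [0.6, -0.3, -1.0]
gripper_width: 0.447
grip_force: 11.9
t: 21.2
eef_pos: [0.5646, -0.2784, 0.2256]
tcp_rot: [3.141, -0.0, -3.14]
ft_force: [0.0, 0.1, -0.6]
gripper_width: 0.446
grip_force: 11.9
```

```bash
python3 -m creep '[{"hand":0,"offset":[0,0,4],"turn":0},{"hand":0,"offset":[0,0,2],"turn":0},{"hand":0,"offset":[0,0,2],"turn":0},{"hand":0,"offset":[0,0,1],"turn":0},{"hand":0,"offset":[0,0,1],"turn":0},{"hand":0,"offset":[0,0,0],"turn":0}]'; python3 -m creep '[{"hand":0.6,"offset":[0,0,0],"turn":0},{"hand":0.8,"offset":[0,0,0],"turn":0},{"hand":1,"offset":[0,0,0],"turn":0},{"hand":1,"offset":[0,0,0],"turn":0},{"hand":1,"offset":[0,0,0],"turn":0},{"hand":1,"offset":[0,0,-20],"turn":0},{"hand":1,"offset":[0,0,-45],"turn":0},{"hand":1,"offset":[0,0,-45],"turn":0},{"hand":1,"offset":[0,0,-45],"turn":0},{"hand":1,"offset":[0,0,-20],"turn":0},{"hand":1,"offset":[-25,32,0],"turn":0},{"hand":1,"offset":[-25,32,0],"turn":0}]'; python3 -m creep '[{"hand":1,"offset":[-25,32,0],"turn":0},{"hand":1,"offset":[-25,32,0],"turn":0},{"hand":1,"offset":[-15,32,0],"turn":0},{"hand":1,"offset":[0,0,0],"turn":0},{"hand":1,"offset":[0,0,0],"turn":0}]'
python3 -c "
from look import *
look('w5.png',dict(shaker_center=.047,holder_center=.03,cup_center=.023,jar_center=.031))"
```

```text
t: 21.8
eef_pos: [0.5643, -0.2793, 0.2158]
tcp_rot: [-3.142, 0.0, -3.141]
ft_force: [-0.3, -1.1, -0.4]
gripper_width: 0.447
grip_force: 11.9
t: 23.0
eef_pos: [0.6143, -0.2155, 0.3928]
tcp_rot: [-3.14, 0.003, 3.139]
ft_force: [0.2, 0.1, -0.5]
gripper_width: 0.998
grip_force: 0.0
t: 23.5
eef_pos: [0.6795, -0.1184, 0.3903]
tcp_rot: [-3.141, -0.001, -3.139]
ft_force: [-0.7, -0.5, -0.1]
gripper_width: 1.0
grip_force: 0.0
shaker_center [([12.3, 129.1], 0.67, array([ 0.477, -0.261,  0.047]))]
holder_center [([92.4, 125.7], 0.62, array([ 0.561, -0.28 ,  0.03 ]))]
cup_center [([184.6, 255.7], 0.98, array([ 0.68 , -0.119,  0.023]))]
jar_center [([65.3, 139.3], 0.71, array([ 0.53 , -0.26 ,  0.031])), ([185.0, 424.5], 0.61, array([0.677, 0.11 , 0.031]))]
[  93    0   62   43 1800] top 0.09 [ 489. -263.] [37. 20.] 87.5
[220  69  52  56 691] top 0.019 [ 567. -133.] [65. 66.] 52.6
[  97   73   52   41 1765] top 0.064 [ 564. -279.] [42. 42.] 88.6
[  0  91  29  51 138] top 0.017 [ 584. -450.] [75. 10.] 23.8
[  0 142  15  41 481] top 0.037 [ 650. -468.] [ 7. 51.] 75.5
[ 26 143  12  37  95] top 0.017 [ 647. -435.] [51.  8.] 3.3
[ 396  162   64   52 2442] top 0.065 [679. 108.] [57. 56.] 59.5
[235 168  44  44 756] top 0.049 [ 682. -118.] [54. 55.] 44.8
[ 11 204  28  59 176] top 0.017 [ 763. -470.] [ 16. 119.] 55.4
[ 238  249   75   20 1151] top 0.02 [794. -90.] [111.  26.] 86.9
```

View pics/w5.png

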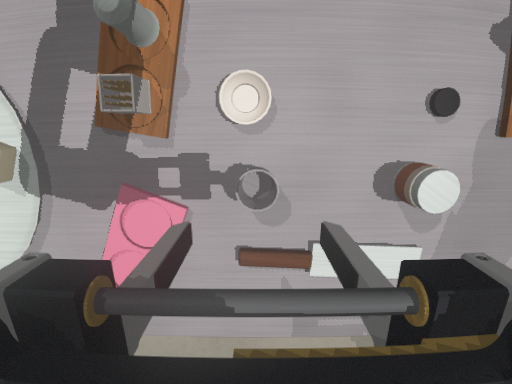

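The holder stands in the second short-caddy well at (0.564,-0.279). The cup is at (188,258), measured (0.681,-0.118), and the knife is clear of the fingers. Next I grasp the cup.

```bash
python3 -m creep '[{"hand":1,"offset":[-1,0,30],"turn":0},{"hand":1,"offset":[0,0,45],"turn":0},{"hand":1,"offset":[0,0,45],"turn":0},{"hand":1,"offset":[0,0,40],"turn":0},{"hand":1,"offset":[0,0,15],"turn":0},{"hand":1,"offset":[0,0,5],"turn":0},{"hand":1,"offset":[0,0,0],"turn":0},{"hand":0,"offset":[0,0,0],"turn":0},{"hand":0,"offset":[0,0,0],"turn":0},{"hand":0,"offset":[0,0,0],"turn":0},{"hand":0,"offset":[0,0,0],"turn":0},{"hand":0,"offset":[0,0,0],"turn":0}]' 12; python3 -m creep '[{"hand":0,"offset":[0,0,0],"turn":0},{"hand":0,"offset":[0,0,0],"turn":0},{"hand":0,"offset":[0,0,0],"turn":0},{"hand":0,"offset":[0,0,0],"turn":0}]'
```

```text
t: 24.95
eef_pos: [0.6803, -0.119, 0.2112]
tcp_rot: [3.141, 0.001, -3.141]
ft_force: [0.3, 0.5, 0.3]
gripper_width: 0.609
grip_force: 0.4
t: 25.35
eef_pos: [0.6803, -0.119, 0.2111]
tcp_rot: [3.141, 0.001, -3.141]
ft_force: [-0.1, 1.3, 3.6]
gripper_width: 0.582
grip_force: 11.8
```

```bash
python3 -m creep '[{"hand":0,"offset":[0,0,-20],"turn":0},{"hand":0,"offset":[0,0,-40],"turn":0},{"hand":0,"offset":[0,0,-45],"turn":0},{"hand":0,"offset":[0,0,-45],"turn":0},{"hand":0,"offset":[18,20,0],"turn":0},{"hand":0,"offset":[25,33,0],"turn":0},{"hand":0,"offset":[25,33,0],"turn":0},{"hand":0,"offset":[25,33,0],"turn":0},{"hand":0,"offset":[25,33,0],"turn":0},{"hand":0,"offset":[25,33,0],"turn":0},{"hand":0,"offset":[25,33,0],"turn":0},{"hand":0,"offset":[25,33,0],"turn":0}]' 12; python3 -m creep '[{"hand":0,"offset":[25,33,0],"turn":0},{"hand":0,"offset":[25,33,0],"turn":0},{"hand":0,"offset":[25,33,0],"turn":0},{"hand":0,"offset":[20,28,0],"turn":0},{"hand":0,"offset":[0,15,0],"turn":0},{"hand":0,"offset":[0,0,0],"turn":0},{"hand":0,"offset":[0,0,0],"turn":0}]'
```

```text
t: 26.55
eef_pos: [0.4858, 0.1326, 0.3599]
tcp_rot: [-3.141, -0.001, 3.141]
ft_force: [0.9, 0.0, -1.2]
gripper_width: 0.581
grip_force: 11.9
t: 27.25
eef_pos: [0.3927, 0.2733, 0.3602]
tcp_rot: [-3.14, -0.0, -3.141]
ft_force: [0.4, -0.3, -0.8]
gripper_width: 0.585
grip_force: 11.9
```

```bash
python3 -m creep '[{"hand":0,"offset":[1,1,25],"turn":0},{"hand":0,"offset":[0,0,45],"turn":0},{"hand":0,"offset":[0,0,40],"turn":0},{"hand":0,"offset":[0,0,20],"turn":0},{"hand":0,"offset":[0,0,7],"turn":0},{"hand":0,"offset":[0,0,3],"turn":0},{"hand":0,"offset":[0,0,1],"turn":0},{"hand":0,"offset":[0,0,1],"turn":0},{"hand":0,"offset":[0,0,1],"turn":0},{"hand":0,"offset":[0,0,0],"turn":0},{"hand":0,"offset":[0,0,0],"turn":0}]'
```

```text
t: 28.35
eef_pos: [0.3911, 0.2749, 0.2182]
tcp_rot: [3.141, 0.001, -3.141]
ft_force: [-1.0, 0.1, -0.4]
gripper_width: 0.579
grip_force: 11.9
```

```bash
python3 -m creep '[{"hand":0,"offset":[0,0,1],"turn":0},{"hand":0,"offset":[0,0,1],"turn":0},{"hand":0,"offset":[0,0,0.5],"turn":0},{"hand":0,"offset":[0,0,0],"turn":0},{"hand":0.7,"offset":[0,0,0],"turn":0},{"hand":0.8,"offset":[0,0,0],"turn":0},{"hand":1,"offset":[0,0,0],"turn":0},{"hand":1,"offset":[0,0,0],"turn":0},{"hand":1,"offset":[0,0,-15],"turn":0},{"hand":1,"offset":[0,0,-45],"turn":0},{"hand":1,"offset":[0,0,-45],"turn":0},{"hand":1,"offset":[0,0,-45],"turn":0}]'; python3 -m creep '[{"hand":1,"offset":[0,0,-20],"turn":0},{"hand":1,"offset":[0,-30,0],"turn":0},{"hand":1,"offset":[-20,-30,0],"turn":0},{"hand":1,"offset":[-38,-20,0],"turn":0},{"hand":1,"offset":[-38,-20,0],"turn":0},{"hand":1,"offset":[-38,-20,0],"turn":0},{"hand":1,"offset":[-38,-20,0],"turn":0},{"hand":1,"offset":[-38,-20,0],"turn":0},{"hand":1,"offset":[-38,-7,0],"turn":0},{"hand":1,"offset":[-40,0,0],"turn":0},{"hand":1,"offset":[0,0,0],"turn":0},{"hand":1,"offset":[0,0,0],"turn":0}]'
python3 -c "
from look import *
look('w6.png',dict(bottle_center=.07,cup_center=.028,jar_center=.031))"
```

```text
t: 29.55
eef_pos: [0.3908, 0.2746, 0.3664]
tcp_rot: [-3.141, -0.001, -3.141]
ft_force: [1.2, 0.2, -0.5]
gripper_width: 0.997
grip_force: 0.0
t: 30.75
eef_pos: [0.6797, 0.1077, 0.383]
tcp_rot: [-3.142, -0.004, -3.141]
ft_force: [-0.8, -0.5, -0.5]
gripper_width: 1.002
grip_force: 0.0
bottle_center [([0.4, 422.3], 0.8, array([0.474, 0.277, 0.07 ]))]
cup_center []
jar_center [([186.8, 257.9], 0.79, array([0.678, 0.11 , 0.031]))]
[ 375    0   85   45 2568] top 0.107 [492. 277.] [13. 38.] 3.4
[ 46  74  49  53 646] top 0.019 [ 567. -133.] [67. 65.] 88.6
[ 232  163   49   54 2034] top 0.065 [679. 108.] [55. 56.] 88.4
[ 87 252  59  18 613] top 0.02 [ 793. -101.] [89. 26.] 85.8
```

View pics/w6.png

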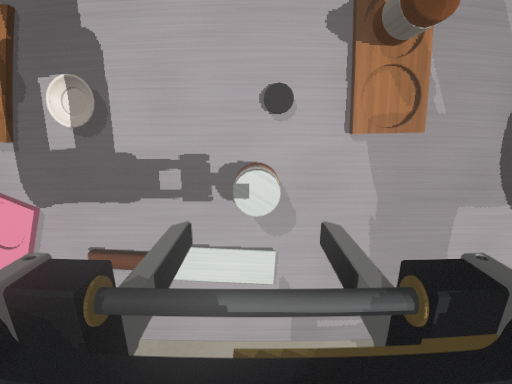

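The jar is centred under the hand at (187,258), measured (0.679,0.109). The free end well of the long caddy shows at (95,388). I grasp the jar.

```bash
python3 -m creep '[{"hand":1,"offset":[0,1,30],"turn":0},{"hand":1,"offset":[0,0,45],"turn":0},{"hand":1,"offset":[0,0,45],"turn":0},{"hand":1,"offset":[0,0,35],"turn":0},{"hand":1,"offset":[0,0,12],"turn":0},{"hand":1,"offset":[0,0,4],"turn":0},{"hand":1,"offset":[0,0,0],"turn":0},{"hand":0,"offset":[0,0,0],"turn":0},{"hand":0,"offset":[0,0,0],"turn":0},{"hand":0,"offset":[0,0,0],"turn":0},{"hand":0,"offset":[0,0,0],"turn":0},{"hand":0,"offset":[0,0,0],"turn":0}]' 20; python3 -m creep '[{"hand":0,"offset":[0,0,0],"turn":0},{"hand":0,"offset":[0,0,0],"turn":0},{"hand":0,"offset":[0,0,0],"turn":0}]'
```

```text
t: 32.15
eef_pos: [0.6793, 0.1087, 0.2147]
tcp_rot: [-3.141, 0.001, -3.141]
ft_force: [0.2, -0.0, 1.6]
gripper_width: 0.636
grip_force: 20.0
t: 32.45
eef_pos: [0.6793, 0.1087, 0.2147]
tcp_rot: [-3.141, 0.001, -3.141]
ft_force: [-1.2, -0.7, 3.0]
gripper_width: 0.639
grip_force: 20.0
```

```bash
python3 -m creep '[{"hand":0,"offset":[0,0,-20],"turn":0},{"hand":0,"offset":[0,0,-40],"turn":0},{"hand":0,"offset":[0,0,-40],"turn":0},{"hand":0,"offset":[16,21,0],"turn":0},{"hand":0,"offset":[25,35,0],"turn":0},{"hand":0,"offset":[25,35,0],"turn":0},{"hand":0,"offset":[25,35,0],"turn":0},{"hand":0,"offset":[20,30,0],"turn":0},{"hand":0,"offset":[5,15,0],"turn":0},{"hand":0,"offset":[0,0,0],"turn":0},{"hand":0,"offset":[0,0,0],"turn":0}]' 25; python3 -m creep '[{"hand":0,"offset":[0,0,25],"turn":0},{"hand":0,"offset":[0,0,40],"turn":0},{"hand":0,"offset":[0,0,20],"turn":0},{"hand":0,"offset":[0,0,5],"turn":0},{"hand":0,"offset":[0,0,0],"turn":0},{"hand":0,"offset":[0,0,0],"turn":0}]'
```

```text
t: 33.55
eef_pos: [0.5635, 0.2792, 0.3134]
tcp_rot: [-3.14, -0.0, -3.141]
ft_force: [0.6, 0.0, -2.9]
gripper_width: 0.634
grip_force: 25.0
t: 34.15
eef_pos: [0.5643, 0.2792, 0.2259]
tcp_rot: [3.141, 0.003, 3.141]
ft_force: [0.9, -0.1, -2.9]
gripper_width: 0.631
grip_force: 25.0
```

Down 6 mm, release, rise and back off.

```bash
python3 -m creep '[{"hand":0,"offset":[1,0,2],"turn":0},{"hand":0,"offset":[0,0,2],"turn":0},{"hand":0,"offset":[0,0,1],"turn":0},{"hand":0,"offset":[0,0,1],"turn":0},{"hand":0,"offset":[0,0,0],"turn":0},{"hand":0,"offset":[0,0,0],"turn":0}]'; python3 -m creep '[{"hand":0.75,"offset":[0,0,0],"turn":0},{"hand":0.9,"offset":[0,0,0],"turn":0},{"hand":1,"offset":[0,0,0],"turn":0},{"hand":1,"offset":[0,0,0],"turn":0},{"hand":1,"offset":[0,0,-15],"turn":0},{"hand":1,"offset":[0,0,-40],"turn":0},{"hand":1,"offset":[0,0,-45],"turn":0},{"hand":1,"offset":[0,0,-45],"turn":0},{"hand":1,"offset":[0,0,-45],"turn":0},{"hand":1,"offset":[0,-40,-30],"turn":0},{"hand":1,"offset":[0,-40,0],"turn":0},{"hand":1,"offset":[0,-40,0],"turn":0}]'; python3 -m creep '[{"hand":1,"offset":[20,-40,0],"turn":0},{"hand":1,"offset":[20,-40,0],"turn":0},{"hand":1,"offset":[20,-40,0],"turn":0},{"hand":1,"offset":[20,-40,0],"turn":0},{"hand":1,"offset":[0,-20,0],"turn":0},{"hand":1,"offset":[0,0,0],"turn":0},{"hand":1,"offset":[0,0,0],"turn":0}]'
python3 -c "
from look import *; from fit import oak
look('w7.png',dict(bottle_center=.07,cup_center=.028,jar_center=.036,shaker_center=.047,holder_center=.03)); c,p,d=snap('wrist'); oak(c,p,d)"
```

```text
t: 34.75
eef_pos: [0.5621, 0.28, 0.2197]
tcp_rot: [3.141, 0.001, -3.141]
ft_force: [-3.1, -1.5, 6.2]
gripper_width: 0.632
grip_force: 25.0
t: 35.95
eef_pos: [0.5616, 0.1588, 0.4418]
tcp_rot: [3.141, 0.006, -3.14]
ft_force: [0.5, -0.3, -0.6]
gripper_width: 1.001
grip_force: 0.0
t: 36.65
eef_pos: [0.482, -0.0203, 0.4392]
tcp_rot: [3.141, 0.002, 3.141]
ft_force: [0.8, 1.0, -0.0]
gripper_width: 1.003
grip_force: 0.0
bottle_center [([178.5, 463.9], 0.74, array([0.474, 0.272, 0.07 ])), ([225.5, 444.4], 0.57, array([0.544, 0.256, 0.07 ]))]
cup_center [([115.9, 451.4], 0.59, array([0.388, 0.269, 0.028]))]
jar_center [([226.3, 445.1], 0.59, array([0.559, 0.285, 0.036]))]
shaker_center [([177.6, 90.1], 0.84, array([ 0.477, -0.264,  0.047]))]
holder_center [([228.5, 95.4], 0.69, array([ 0.564, -0.28 ,  0.03 ]))]
[220  52  68  35 913] top 0.022 [327. -23.] [100.  19.] 70.6
[ 434   99   51   41 1425] top 0.053 [392. 274.] [53. 56.] 2.1
[ 426  157   86   46 2787] top 0.137 [477. 272.] [30. 22.] 16.1
[  63  162   52   37 1356] top 0.09 [ 479. -264.] [36. 34.] 27.8
[ 416  207   57   46 1853] top 0.07 [561. 278.] [56. 55.] 88.0
[167 208  40  39 251] top 0.019 [ 562. -129.] [65. 55.] 47.9
[  72  213   43   35 1240] top 0.063 [ 564. -280.] [44. 42.] 89.3
[  0 252  14  17 157] top 0.041 [ 630. -463.] [13.  8.] 9.3
[191 333  57  13 624] top 0.02 [794. -90.] [107.  27.] 88.5
oak [418  88  63  35 791] ((370.9586486816406, 273.085693359375), (49.1934814453125, 98.14619445800781), 1.6296907663345337) z [0.0065 0.0134 0.0148]
oak [ 408  124   66   95 2389] ((475.5519104003906, 276.62396240234375), (154.34886169433594, 98.39752960205078), 1.73068368434906) z [0.0066 0.0133 0.0147]
oak [  73  193   58   61 1428] ((554.3544311523438, -277.75311279296875), (97.40026092529297, 110.349609375), 79.87836456298828) z [0.0064 0.0131 0.0144]
```

View pics/w7.png

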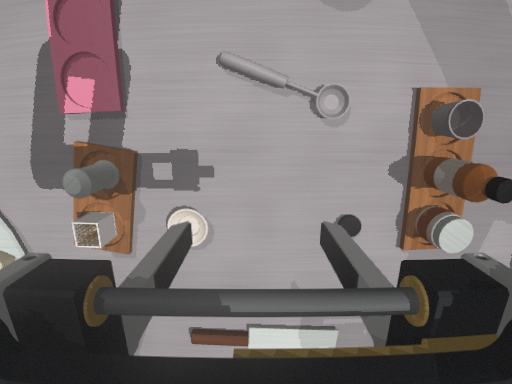

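All five stand upright in their wells: cup (120,455), bottle (180,465), jar (228,445), shaker (178,92) and holder (230,95). Each is within about 3 mm of its well centre and at the right height. The other things have not moved, so I hand the job in.

```bash
python3 -c "
from rig import r
print(r.close_job())"
```

```text
the job is handed in; nothing more can be done
None
```

I handed the job in at about 37 s: the last look showed all five things upright and released in their correct wells, each within about 3 mm of its well centre, with the other things on the table unmoved; no verdict came back.

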